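# Pack the stripped gearbox parts and lock the case

### The job

Pack the gearbox parts into the grey case with the heaviest lowest: stand all the cast-iron bearing caps on their lugs on the case's floor, spread so that the aluminium cover then lies level on top of them with its boss upward, and lay the cork gasket flat on the cover, around the boss. Then close the lid and lock its quarter-turn fastener: line its wing up with the slot, push the stud fully in and turn it a quarter turn clockwise to its stop. Leave the oil can, the hammer and the bolt on the bench where they are.

Things in the scene. Friction and masses are not known exactly. Their poses are not given: they have to be found in the camera images.
- case: Open grey sheet-steel parts case, fixed to the bench. Outside 240 x 190 mm, 90 mm high to the rim; walls and floor 5 mm, so the inside is 230 x 180 mm and its floor is 5 mm up. Origin: centre of its underside. x along its long sides, y towards the hinged side, z up.
- lid (a joint): The case's sheet lid, hinged along the +y rim of the case: 0 = closed on the rim, grows as it opens, stops at 2.3; starts open between 2.05 and 2.25 (leaning back away from the case). A friction hinge: it stays where it is left; about 6 N at the edge moves it. It is 4 mm thick, 246 mm along the hinge, and its free edge is 194 mm from the hinge; in the middle of that edge a tab 70 mm wide runs on to 243 mm from the hinge and carries the fastener.
- lid_hinge (a point): Middle of the lid's hinge line (at the height of the rim, y = +95 mm in the case frame). The frame turns with the lid: x along the hinge, -y towards the lid's free edge, z out of the lid's outer face.
- lid_push (a point): A clear place on the lid's outer face to push it shut: 92 mm to the -x side of the middle (clear of the tab and the fastener) and 170 mm from the hinge, 24 mm in from the free edge.
- wing (a point): Centre of the wing of the quarter-turn fastener, a captive stud in the lid's tab, 215 mm from the hinge line. The wing is a steel bar 46 mm long (its x), 10 mm thick (its y) and 22 mm tall (its z, the stud's axis out of the lid); its centre is 41 mm above the lid's underside with the stud out, 28 mm with it pushed in. The cross-bar at the foot of the stud, under the tab, lies parallel to the wing.
- stud_push (a joint): How far the stud is pushed in: 0 = fully out, 0.013 m = fully in (foot below the slotted plate). It stays where it is left (4 N of friction). With the lid closed and the cross-bar not in line with the slot it goes in only about 2 mm and then stands on the plate.
- stud_turn (a joint): Turn of the stud, rad, clockwise positive seen from outside the lid (from above with the lid closed): 0 = wing and cross-bar in line with the slot (the only position, to about 0.1 rad, in which it goes in), 1.571 = end stop, locked under the plate, wing square to the slot. Starts half turned, 0.45 to 1.2. While the cross-bar is in the slot it cannot turn; once fully in it turns again (0.05 N m).
- slot (a point): Middle of the slot, at the top of the fixed slotted plate (80 x 50 x 4 mm) on the outside of the case's -y wall, 120 mm from the case's centre and 73 mm above the bench. The slot is 30 mm long along x (parallel to the case's long sides) and 9 mm wide; the cross-bar is 26 x 6 x 5 mm. Two dark marks on the lid's tab show its direction when the lid is closed.
- cover_boss (a point): Aluminium gearbox cover, 0.38 kg: plate 160 (x) x 135 (y) x 6 mm with a round filler boss 36 mm across and 24 mm tall in the middle of its top. The point is on the boss's axis, 18 mm above the plate's underside (30 mm overall).
- gasket_center (a point): Cork gasket of that cover, about 30 g: a flat frame 160 (x) x 135 (y) mm, 6 mm thick, with bars 16 mm wide all round (the bars' middles lie 72 mm from the centre in x and 59.5 mm in y). The point is the middle of its opening, half-way up.
- cap1_center (a point): Cast-iron bearing cap, about 0.48 kg, one of two to four alike: 86 mm long (x), 30 mm wide (y), 36 mm high (z); two bolt lugs 20 mm high at the ends and a flat-topped arch 54 mm long in the middle. Stands on its lugs. The point is its centre, 18 mm above its underside. None if absent.
- cap2_center (a point): Cast-iron bearing cap, about 0.48 kg, one of two to four alike: 86 mm long (x), 30 mm wide (y), 36 mm high (z); two bolt lugs 20 mm high at the ends and a flat-topped arch 54 mm long in the middle. Stands on its lugs. The point is its centre, 18 mm above its underside. None if absent.
- cap3_center (a point): Cast-iron bearing cap, about 0.48 kg, one of two to four alike: 86 mm long (x), 30 mm wide (y), 36 mm high (z); two bolt lugs 20 mm high at the ends and a flat-topped arch 54 mm long in the middle. Stands on its lugs. The point is its centre, 18 mm above its underside. None if absent.
- cap4_center (a point): Cast-iron bearing cap, about 0.48 kg, one of two to four alike: 86 mm long (x), 30 mm wide (y), 36 mm high (z); two bolt lugs 20 mm high at the ends and a flat-topped arch 54 mm long in the middle. Stands on its lugs. The point is its centre, 18 mm above its underside. None if absent.
- oil_can: Copper oil can, 72 mm across, on the far side of the caps; leave alone. Origin under its centre.
- hammer: Hammer lying to the robot's left; leave alone.
- bolt: Hex bolt 87 mm long lying among the parts on the far side; leave alone. Origin under its middle.
Things that resemble listed ones, but are neither listed nor needed, are in the scene too. Leave any purple look-alike of the part that bears cap3_center alone. There is more than one size of the part that bears gasket_center; the job needs the smaller.

How it is judged:
On the way, in this order (a step that is already met when the one before it is completed fails the run):
1. all the bearing caps stand on the case's floor (x of cap1_center in the frame of case between -0.11 and 0.11 m and y of cap1_center in the frame of case between -0.085 and 0.085 m and z of cap1_center in the frame of case between 0.015 and 0.031 m and angle between each of cap1_center, cap2_center, cap3_center, cap4_center's own z axis and vertical below 0.2 rad and x of cap2_center in the frame of case between -0.11 and 0.11 m and y of cap2_center in the frame of case between -0.085 and 0.085 m and z of cap2_center in the frame of case between 0.015 and 0.031 m and x of cap3_center in the frame of case between -0.11 and 0.11 m and y of cap3_center in the frame of case between -0.085 and 0.085 m and z of cap3_center in the frame of case between 0.015 and 0.031 m and x of cap4_center in the frame of case between -0.11 and 0.11 m and y of cap4_center in the frame of case between -0.085 and 0.085 m and z of cap4_center in the frame of case between 0.015 and 0.031 m), for 0.2 s.
2. the cover lies level on the caps (all of step 1 and x of cover_boss in the frame of case between -0.045 and 0.045 m and y of cover_boss in the frame of case between -0.045 and 0.045 m and z of cover_boss in the frame of case between 0.052 and 0.068 m and angle between cover_boss's own z axis and vertical below 0.12 rad), for 0.2 s.
3. the gasket lies flat on the cover (all of step 2 and x of gasket_center in the frame of case between -0.045 and 0.045 m and y of gasket_center in the frame of case between -0.045 and 0.045 m and z of gasket_center in the frame of cover_boss between -0.014 and -0.003 m and (angle between gasket_center's own z axis and vertical below 0.12 rad or angle between gasket_center's own z axis and vertical above 3.02 rad)), for 0.2 s.
4. the lid is closed (value of joint lid below 0.03 rad), for 0.2 s.
At the end, for the whole second after the job is handed in: All caps stand on the case floor (tilt < 0.2 rad), the cover lies on them boss up (middle within 45 mm of the case's in x and y, tilt < 0.12), the gasket flat on the cover around the boss; lid below 0.03 rad, stud in by over 10 mm and turned past 1.25 rad (all of step 3 and value of joint lid below 0.03 rad and value of joint stud_push above 0.01 m and value of joint stud_turn above 1.25 rad); the robot touches nothing.
It fails at once if the oil can is moved by more than 5 cm (distance of oil_can from where it was at the start of the episode above 0.05 m).
It fails at once if the hammer is moved by more than 5 cm (distance of hammer from where it was at the start of the episode above 0.05 m).
It fails at once if the bolt is moved by more than 5 cm (distance of bolt from where it was at the start of the episode above 0.05 m).
Of cap1, cap2, cap3, cap4 only 2 to 4 are there at a start; the rules pass over those that are not, and their reading is None.
At some moment in a run one of cap1, cap2, cap3, cap4, gasket may be knocked a few centimetres aside while the robot is not near it.
It also fails if it takes over 210 s, if anything falls off the work surface, if the arm or the gripper's body presses on something with over 40 N, if the wrist force passes 120 N, or if a joint passes its speed limit or range.

### The arm

A 6-joint arm with a two-finger parallel gripper is mounted at the origin on the work surface. World frame = base frame: x ahead of the robot, y to its left, z up, the work surface at z = 0. Lengths are in m, angles in rad, forces in N, time in s.
With the tool pointing down it reaches from about 0.35 to 0.775 m from the base axis. Payload 7.3 kg.
Tool frame: the origin (TCP) lies at the centre of the arm's flange, where the gripper is bolted on; the fingertips stand 178 mm ahead of it and the grasp point (between the pads) lies 159 mm ahead of it; z points along the fingers, y is the line along which they close (so a half turn about z gives the same grasp; the last joint's range is limited). The gripper opens to 92 mm and grips with 3 to 60 N. Pads are 19 mm wide; open, the fingers measure 130 mm over their backs; the gripper's body (75 mm by 190 mm) begins 47 mm behind the grasp point.
Start: joints at [-1.42, 0.342, 1.524, -0, 1.275, -0.146], TCP at [0.154, -0.502, 0.405] pointing down, gripper open.
Joint ranges: [-2.53, 2.53], [-0.77, 2.02], [0.04, 2.7], [-1, 4.14], [0.28, 2.66], [-3.11, 3.11]. Speed limits (rad/s): [2.57, 2.57, 3.14, 3.14, 3.14, 3.14].

### API

Orientations are given as [roll, pitch, yaw] about the fixed x, y, z axes, in that order (R = Rz(yaw) Ry(pitch) Rx(roll)).
In Python, from cell import telemetry, vision, ticket gives the robot as it stands.
- The arm moves only by the shell command python3 -m crank 'ROWS' [FORCE]. ROWS is JSON, a list of rows, each a list of 5 numbers: the gripper command: -1 is shut, 1 is fully open, values between are in proportion, then the shift along the tool's x, y, z in mm, then the turn about the tool's z in rad. In form: [[fingers, dx, dy, dz, roll], ...]. A call has 1 to 12 rows; each row is the pose to reach, as a shift and turn from the pose commanded when the call began, along the tool's axes at that moment; what a row does not reach only later rows make up. A row lasts 1/12 s, in which the tool goes at most 41.7 mm and 7.16 degrees, less where a joint would pass 70% of its speed; a pose out of reach is approached as far as the arm can. A call with a gripper value outside its range is refused whole. The fingers move at their own pace and stop on an object; FORCE is the grip in N (left out, the last holds). Time passes only in rows, so rows that repeat a pose let the fingers close. It gives the time, the measured TCP pose, the force, the opening and the grip force at its end, in the units of the state.
- telemetry.observe(): the state, without advancing time (a new reading comes with each control period).
- vision.read_camera(name): name is "scene" or "top" or "wrist"; returns (picture, depth): 420x560x3 uint8, red, green, blue; 420x560 float32, m along the optical axis (not along the pixel's ray), 0 where there is no reading.
- vision.get_calibration(name): a dict with "camera_matrix" (3x3 intrinsics, pixels), "rvec" (rotation vector, rad) and "tvec" (3), from world to camera coordinates, as OpenCV has them. Camera axes: x right, y down, z forward; pixel columns grow to the right and rows downward; lengths in m; the calibration is good to about 2 mm. A picture is of the moment at which its call begins: read the wrist's pose just before it. get_calibration takes no time and is no camera call; for the wrist camera it gives the pose at the moment of the call.
- ticket.hand_in(): hands the job in; it is judged then, once.
The state is a dict: "time": time; "qpos": joint angles; "qvel": joint speeds; "joint_efforts": joint torques, N m; "tool_pos": TCP position; "tool_rot": TCP orientation; "contact_force": force on the tool from outside, world axes, zero at the start; "torque": the same for the moment, N m; "opening": finger opening in m; "grip_force": force on a finger pad.
Only numpy, scipy, OpenCV 4.12 (cv2) and the standard library are available. Lean on these libraries where they do the work, as an engineer would, in place of code of your own. Each camera call takes 0.05 s, during which the arm holds its last target. There are 200 camera calls.

## Working session

There is one attempt and no reset: what is moved stays moved. The work goes in short steps, Python scripts to look and compute and a shell command to move; the robot and the scene stay as the last step left them, time stands still between calls to the robot, and variables do not carry over. Pictures are saved under pics/ and viewed, at most 14 in all, crops included, and the job is handed in when it is done.

```bash
mkdir -p pics; ls
cat > h.py <<'E'
import numpy as np, cv2
from cell import telemetry, vision, ticket
def cam(n):
    c=vision.get_calibration(n); K=np.array(c["camera_matrix"]); R=cv2.Rodrigues(np.array(c["rvec"],float))[0]; t=np.array(c["tvec"],float).ravel()
    im,d=vision.read_camera(n); return im,d,K,R,t
def save(im,f): cv2.imwrite("pics/"+f,cv2.cvtColor(im,cv2.COLOR_RGB2BGR))
def ray(u,v,z,K,R,t):
    d=R.T@np.linalg.solve(K,np.array([u,v,1.])); c=-R.T@t
    return c+d*(z-c[2])/d[2]
def cloud(d,K,R,t):
    v,u=np.mgrid[:d.shape[0],:d.shape[1]]
    p=np.stack([(u-K[0,2])/K[0,0]*d,(v-K[1,2])/K[1,1]*d,d],-1)
    P=(p-t)@R; P[d==0]=np.nan; return P
E
python3 - <<'E'
from h import *
im,d,K,R,t=cam("top"); save(im,"top0.png"); np.savez("top0.npz",im=im,d=d,K=K,R=R,t=t)
print(-R.T@t,R)
im,d,K,R,t=cam("scene"); save(im,"scene0.png"); np.savez("scene0.npz",im=im,d=d,K=K,R=R,t=t)
print(-R.T@t); print(telemetry.observe())
E
```

```text
pics
[ 0.43171849 -0.07650208  1.29647402] [[-0.02145632 -0.99973302  0.00857405]
 [-0.99783298  0.0208804  -0.06239667]
 [ 0.06220098 -0.00989427 -0.9980146 ]]
[ 1.5395376  -0.30380541  0.87079597]
{'time': 0.1, 'qpos': array([-1.42000996e+00,  3.42657800e-01,  1.52491465e+00, -4.36038066e-05,
        1.27540042e+00, -1.45997581e-01]), 'qvel': array([ 0.00172104,  0.00088027, -0.00374711,  0.00153068,  0.00033641,
       -0.00042869]), 'joint_efforts': array([ 1.31989764e-03, -4.32004952e+01, -2.44694245e+01,  7.18992669e-02,
        5.26598340e-02, -5.08831351e-05]), 'tool_pos': array([ 0.15353321, -0.50192481,  0.40411421]), 'tool_rot': array([-3.14022106e+00, -1.59539006e-04,  2.96796562e-01]), 'contact_force': array([-0.30450909,  0.4049303 , -0.5046091 ]), 'torque': array([-0.02758461, -0.02975753, -0.03279272]), 'grip_force': 0.0, 'opening': 0.09165520965944014}
```

View pics/top0.png

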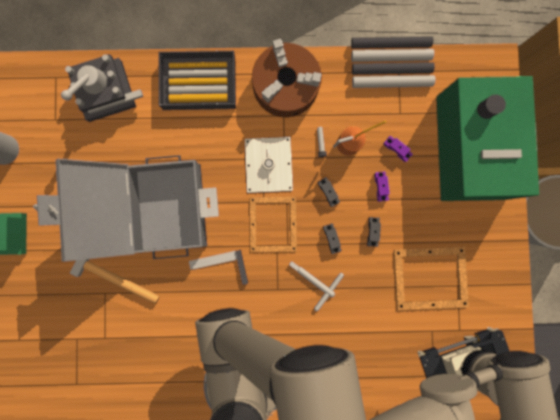

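View pics/scene0.png

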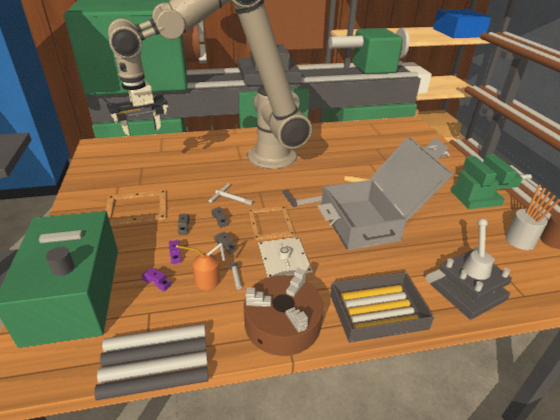

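The top view shows:
- **Caps:** dark caps at (329,192), (332,238) and (374,231). The purple look-alikes are at (382,186) and (398,149).
- **Cover:** at (269,164), boss up.
- **Gaskets:** the small one is at (273,224). The large one, at (431,279), is not wanted.
- **Case:** at (168,208), slot plate at (208,202), lid open to the left.
- **Leave alone:** oil can (350,140), bolt (320,141), hammer (225,263).

I choose the three dark caps and the small gasket, and will check them in one crop.

```bash
cat > m1.py <<'E'
from h import *
z=np.load("top0.npz"); im,d,K,R,t=[z[k] for k in("im","d","K","R","t")]
P=cloud(d,K,R,t); X,Y,Z=P[...,0],P[...,1],P[...,2]
crop=im[110:320,120:420]; save(cv2.resize(crop,None,fx=2.6,fy=2.6,interpolation=cv2.INTER_CUBIC),"crop0.png")
hsv=cv2.cvtColor(im,cv2.COLOR_RGB2HSV)
print("K",K[0,0], "table z", np.nanmedian(Z[290:300,200:280]))
def comps(m,amin,zt,name):
    n,l,s,c=cv2.connectedComponentsWithStats(m.astype(np.uint8))
    for i in range(1,n):
        if s[i,4]<amin: continue
        v,u=np.nonzero(l==i)
        W=np.array([ray(a,b,zt,K,R,t)[:2] for a,b in zip(u,v)])
        (cx,cy),(w,h),a=cv2.minAreaRect((W*1000).astype(np.float32))
        if w<h: w,h,a=h,w,a+90
        print(name,"px",c[i].round(),"ctr",round(cx,1),round(cy,1),"size",round(w),round(h),"ang",round(a,1),"meanctr",(W.mean(0)*1000).round(1),"ztop",np.nanpercentile(Z[l==i],[10,50,90]).round(3))
roi=np.zeros(im.shape[:2],bool); roi[115:320,215:480]=1
comps(roi&(hsv[...,2]<95)&(hsv[...,1]<90)&(Z<.06),60,.03,"cap")
comps(roi&(hsv[...,2]>190)&(hsv[...,1]<50),300,.006,"cover")
gm=roi&(hsv[...,0]>10)&(hsv[...,0]<22)&(Z>0.0035)&(hsv[...,2]>150)
comps(gm,150,.006,"gask")
# case top rim
cm=np.zeros_like(roi); cm[140:270,30:225]=1
comps(cm&(abs(Z-.09)<.012),40,.09,"rim")
comps(cm&(abs(Z-.073)<.008),40,.073,"plate73")
E
python3 m1.py
```

```text
K 439.0652944957766 table z -0.00012774711277923755
cap px [328. 192.] ctr 552.9 -256.1 size 80 26 ang 26.9 meanctr [ 552.2 -255.9] ztop [0.019 0.033 0.038]
cap px [373. 232.] ctr 435.4 -383.3 size 78 28 ang 175.1 meanctr [ 434.4 -382.1] ztop [0.019 0.034 0.039]
cap px [331. 239.] ctr 417.7 -262.1 size 77 25 ang 16.8 meanctr [ 417.5 -260.9] ztop [0.018 0.033 0.039]
cap px [241. 268.] ctr 341.4 -0.6 size 91 11 ang 11.2 meanctr [339.6  -1.3] ztop [0.013 0.016 0.019]
cover px [270. 165.] ctr 640.9 -85.6 size 147 127 ang 179.0 meanctr [639.7 -89. ] ztop [0.003 0.006 0.01 ]
gask px [358. 133.] ctr 739.6 -366.0 size 141 82 ang 133.7 meanctr [ 729.1 -353.4] ztop [0.051 0.09  0.14 ]
gask px [268. 165.] ctr 640.3 -84.3 size 165 145 ang 1.7 meanctr [638.6 -84.7] ztop [0.004 0.007 0.012]
gask px [272. 224.] ctr 465.9 -98.4 size 161 147 ang 178.9 meanctr [465.2 -92.3] ztop [0.004 0.007 0.01 ]
gask px [429. 288.] ctr 295.3 -552.5 size 215 180 ang 89.6 meanctr [ 269.  -545.6] ztop [0.005 0.008 0.011]
gask px [225. 257.] ctr 369.8 48.4 size 62 30 ang 102.8 meanctr [371.4  47.4] ztop [0.004 0.007 0.011]
gask px [319. 284.] ctr 277.9 -202.5 size 161 121 ang 75.6 meanctr [ 287.5 -226.2] ztop [0.01  0.015 0.019]
rim px [149. 205.] ctr 519.5 214.0 size 246 209 ang 4.1 meanctr [520.6 245.3] ztop [0.084 0.091 0.098]
plate73 px [132. 207.] ctr 514.3 296.1 size 232 14 ang 1.4 meanctr [518.5 296.2] ztop [0.066 0.073 0.08 ]
plate73 px [207. 202.] ctr 527.4 87.1 size 101 52 ang 4.2 meanctr [527.7  87.4] ztop [0.07  0.073 0.076]
```

View pics/crop0.png

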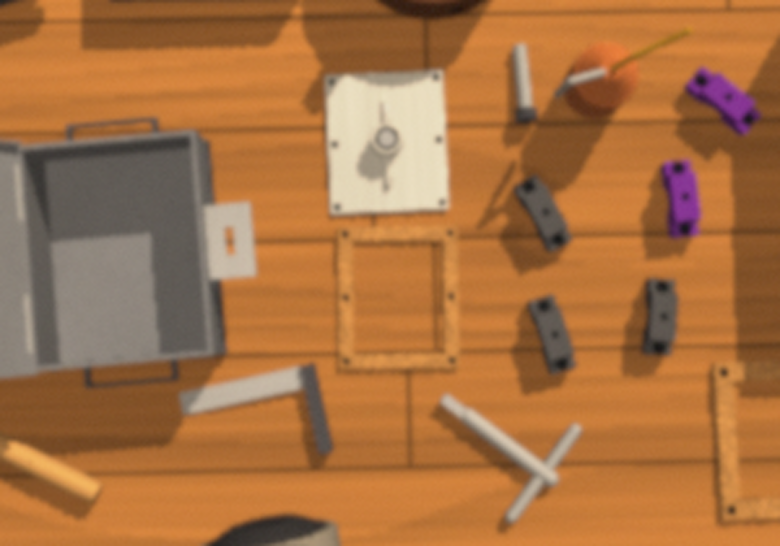

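The crop confirms three dark caps standing on their lugs at crop (545,212), (552,333) and (660,316). The purple ones are separate. The cover boss is at (387,138), the small gasket at (398,299) and the slot plate at (230,240). Next I refine the case pose and the targets from the saved data.

```bash
cat >> h.py <<'E'
def go(x,y,z,yaw_deg,p=None):
    "shift for crank rows to bring the GRASP POINT to x,y,z (m), yaw deg (tool down)"
    from scipy.spatial.transform import Rotation as Ro
    s=telemetry.observe(); M=Ro.from_euler("xyz",s["tool_rot"]).as_matrix()
    T=np.array([x,y,z+.159]); sh=M.T@(T-s["tool_pos"])*1000
    r=(s["tool_rot"][2]-np.radians(yaw_deg)+np.pi)%(2*np.pi)-np.pi
    print("t",round(s["time"],1),"at",s["tool_pos"].round(4),"yaw",np.degrees(s["tool_rot"][2]).round(1),"->",sh.round(0),"roll",round(r,3),"F",s["contact_force"].round(1),"open",round(s["opening"],4),"grip",round(s["grip_force"],1))
E
python3 - <<'E'
from h import *
z=np.load("top0.npz"); im,d,K,R,t=[z[k] for k in("im","d","K","R","t")]
P=cloud(d,K,R,t); Z=P[...,2]
for n,u,v,h in[("boss",268.8,163.1,.03),("gask",273.1,225,.006),("slot",120+230/2.6,110+240/2.6,.073),("can",350,141,.05),("bolt",320.5,141,.005)]: print(n,ray(u,v,h,K,R,t).round(4))
a=np.radians(4.2); A=np.array([[np.cos(a),np.sin(a)],[-np.sin(a),np.cos(a)]])
sel=np.zeros(Z.shape,bool); sel[140:270,125:225]=1; sel&=abs(Z-.09)<.01
q=(P[sel][:,:2]-[.519,.207])@A.T*1000
q=q[q[:,1]<60]
for m,n in((q[:,1]<-80,"front y"),): print(n,np.percentile(q[m],[3,50,97],axis=0).round(1))
for s in(-1,1):
    m=(q[:,0]*s>105); print("side",s,np.percentile(q[m],[3,50,97],axis=0).round(1), np.degrees(np.polyfit(q[m][:,1],q[m][:,0],1)[0]*.01745*57.3).round(2))
m=q[:,1]<-80; m&=abs(q[:,0])<100; print("slope deg",np.degrees(np.polyfit(q[m][:,0],q[m][:,1],1)))
go(.553,-.256,.14,27)
E
```

```text
boss [ 0.6408 -0.0864  0.03  ]
gask [ 0.4612 -0.0954  0.006 ]
slot [0.5268 0.0846 0.073 ]
can [ 0.6969 -0.3211  0.05  ]
bolt [ 0.7082 -0.242   0.005 ]
front y [[-116.8  -96.2]
 [   1.1  -93.7]
 [ 116.5  -83.7]]
side -1 [[-119.4  -93.8]
 [-116.9  -23.2]
 [-111.8   52.5]] -0.6
side 1 [[109.7 -94.7]
 [116.7 -21.4]
 [120.2  51.5]] 0.97
slope deg [-2.03094338e-01 -5.37677944e+03]
t 0.1 at [ 0.1535 -0.5019  0.4041] yaw 17.0 -> [ 454. -118.  105.] roll -0.174 F [-0.3  0.4 -0.5] open 0.0917 grip 0.0
```

```bash
python3 -m crank '[[1,454,-118,105,-0.174],[1,454,-118,105,-0.174],[1,454,-118,105,-0.174],[1,454,-118,105,-0.174],[1,454,-118,105,-0.174],[1,454,-118,105,-0.174],[1,454,-118,105,-0.174],[1,454,-118,105,-0.174],[1,454,-118,105,-0.174],[1,454,-118,105,-0.174],[1,454,-118,105,-0.174],[1,454,-118,105,-0.174]]' 40
python3 - <<'E'
from h import *
im,d,K,R,t=cam("wrist"); save(im,"w1.png"); 
P=cloud(d,K,R,t); hsv=cv2.cvtColor(im,cv2.COLOR_RGB2HSV)
m=(hsv[...,2]<110)&(hsv[...,1]<90)&(P[...,2]>.03)&(P[...,2]<.045)
n,l,s,c=cv2.connectedComponentsWithStats(m.astype(np.uint8))
for i in range(1,n):
    if s[i,4]>300:
        q=P[l==i][:,:2]*1000; r=cv2.minAreaRect(q.astype(np.float32)); print(s[i],r)
go(.553,-.256,.043,27)
E
```

```text
time: 1.1
tool_pos: [0.5559, -0.2535, 0.298]
tool_rot: [-3.14, -0.0, 0.473]
contact_force: [-0.2, -0.5, -0.0]
opening: 0.0921
grip_force: 0.0
[ 269  186   37   64 2247] ((553.2103881835938, -259.3656921386719), (53.68228530883789, 28.901485443115234), 28.088815689086914)
[211 318  36  24 703] ((432.6589660644531, -261.5765380859375), (23.09654998779297, 29.201526641845703), 16.784507751464844)
t 1.1 at [ 0.5574 -0.2521  0.2973] yaw 27.2 -> [-6.  2. 95.] roll 0.004 F [-0.1  1.6 -0.3] open 0.092 grip 0.0
```

View pics/w1.png

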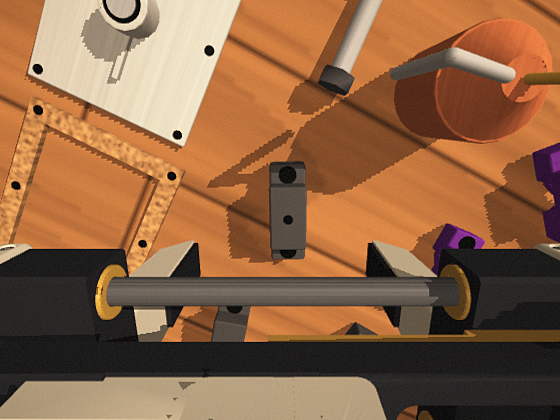

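The wrist view shows the cap's arch top at (288,210) px, between the fingers, with the bolt and can clear of it. Descending to grasp it.

```bash
python3 -m crank '[[1,-1,3,40,-0.015],[1,-1,3,75,-0.015],[1,-1,3,97,-0.015],[1,-1,3,97,-0.015],[1,-1,3,97,-0.015],[-1,-1,3,97,-0.015],[-1,-1,3,97,-0.015],[-1,-1,3,97,-0.015],[-1,-1,3,97,-0.015],[-1,-1,3,97,-0.015],[-1,-1,3,97,-0.015],[-1,-1,3,97,-0.015]]' 45
python3 - <<'E'
from h import *
a=np.radians(4.1)
for n,x,y in(("A",-.065,-.038),("B",.065,-.038),("C",0,.04)):
    print(n,(.5188+x*np.cos(a)-y*np.sin(a)).round(4),(.2055+x*np.sin(a)+y*np.cos(a)).round(4))
go(.553,-.259,.2,28)
E
```

```text
time: 2.15
tool_pos: [0.5537, -0.2596, 0.203]
tool_rot: [3.141, -0.0, 0.486]
contact_force: [0.2, -1.0, -0.2]
opening: 0.0496
grip_force: 0.0
A 0.4567 0.1629
B 0.5864 0.1722
C 0.5159 0.2454
t 2.1 at [ 0.5537 -0.2596  0.203 ] yaw 27.8 -> [  -0.   -1. -156.] roll -0.003 F [ 0.2 -1.  -0.2] open 0.0496 grip 0.0
```

```bash
python3 -m crank '[[-1,0,0,0,0],[-1,0,0,0,0],[-1,0,0,0,0],[-1,0,0,0,0],[-1,0,0,0,0],[-1,0,0,0,0],[-1,0,0,-40,0],[-1,0,0,-80,0],[-1,0,0,-120,0],[-1,0,0,-157,0],[-1,0,0,-157,0],[-1,0,0,-157,0]]'
python3 - <<'E'
from h import *
go(.5159,.2454,.2,94.1)
E
```

```text
time: 3.15
tool_pos: [0.5538, -0.2596, 0.3614]
tool_rot: [3.138, -0.002, 0.486]
contact_force: [-0.0, 0.6, -4.2]
opening: 0.0294
grip_force: 45.0
t 3.1 at [ 0.5538 -0.2596  0.3614] yaw 27.8 -> [ 202. -464.    1.] roll -1.157 F [-0.   0.6 -4.2] open 0.0294 grip 45.0
```

```bash
python3 -m crank '[[-1,17,-39,0,-0.12],[-1,34,-77,0,-0.24],[-1,50,-116,0,-0.36],[-1,67,-155,0,-0.48],[-1,84,-193,0,-0.6],[-1,101,-232,0,-0.72],[-1,118,-271,0,-0.84],[-1,135,-309,0,-0.96],[-1,151,-348,0,-1.08],[-1,168,-387,0,-1.157],[-1,185,-425,0,-1.157],[-1,202,-464,0,-1.157]]'; python3 -m crank '[[-1,0,0,0,0],[-1,0,0,0,0],[-1,0,0,0,0]]'
python3 - <<'E'
from h import *
go(.5159,.2454,.048,94.1)
E
```

```text
time: 4.15
tool_pos: [0.515, 0.2408, 0.3566]
tool_rot: [-3.136, 0.001, 1.643]
contact_force: [1.9, 0.2, -5.1]
opening: 0.029
grip_force: 45.0
time: 4.4
tool_pos: [0.5156, 0.2389, 0.3572]
tool_rot: [-3.137, 0.002, 1.644]
contact_force: [0.2, -0.1, -4.3]
opening: 0.0295
grip_force: 45.0
t 4.4 at [0.5156 0.2389 0.3572] yaw 94.2 -> [  7.   1. 150.] roll 0.001 F [ 0.2 -0.1 -4.3] open 0.0295 grip 45.0
```

```bash
python3 -m crank '[[-1,6,1,30,0],[-1,6,1,65,0],[-1,6,1,100,0],[-1,6,1,125,0],[-1,6,1,138,0],[-1,6,1,145,0],[-1,6,1,148,0],[-1,6,1,149,0],[-1,6,1,149,0],[-1,6,1,149,0]]'
python3 - <<'E'
from h import *
go(.5159,.2454,.048,94.1)
E
```

```text
time: 5.23
tool_pos: [0.5171, 0.2449, 0.2118]
tool_rot: [3.139, -0.0, 1.642]
contact_force: [-0.0, -0.1, -4.3]
opening: 0.0293
grip_force: 45.0
t 5.2 at [0.5171 0.2449 0.2118] yaw 94.1 -> [ 1. -1.  5.] roll 0.0 F [-0.  -0.1 -4.3] open 0.0293 grip 45.0
```

```bash
python3 -m crank '[[-1,0,0,2,0],[-1,0,0,3,0],[-1,0,0,4,0],[-1,0,0,5,0],[-1,0,0,5,0],[-1,0,0,5,0]]';python3 -m crank '[[0.05,0,0,0,0],[0.05,0,0,0,0],[0.05,0,0,0,0],[0.05,0,0,0,0],[0.05,0,0,-30,0],[0.05,0,0,-70,0],[0.05,0,0,-110,0],[0.05,0,0,-150,0],[0.05,0,0,-150,0]]'
python3 - <<'E'
from h import *
s=telemetry.observe()
im,d,K,R,t=cam("wrist"); save(im,"w2.png")
im,d,K,R,t=cam("top"); save(im[120:300,40:400],"t2.png")
go(.418,-.261,.2,17)
E
```

```text
time: 5.73
tool_pos: [0.5167, 0.2452, 0.2076]
tool_rot: [3.14, -0.0, 1.643]
contact_force: [-3.8, -2.0, 9.6]
opening: 0.0295
grip_force: 45.0
time: 6.48
tool_pos: [0.518, 0.2457, 0.3641]
tool_rot: [3.127, -0.003, 1.643]
contact_force: [1.5, -0.9, 0.1]
opening: 0.0484
grip_force: 0.0
t 6.6 at [0.5168 0.2452 0.3575] yaw 94.1 -> [-498. -135.   -3.] roll 1.346 F [-0.3 -0.6 -0.4] open 0.0484 grip 0.0
```

View pics/w2.png

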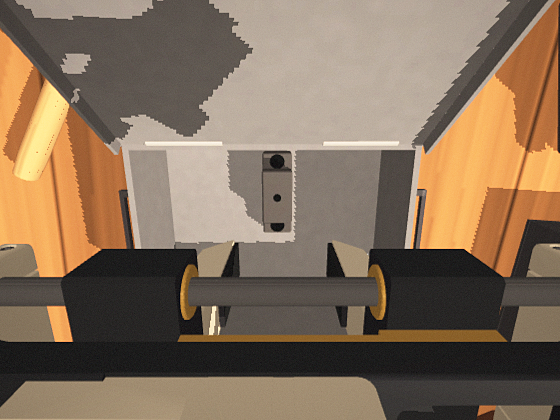

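Cap C stands on the floor in the middle, near the +y wall (px 277,190). On to the second cap.

```bash
python3 -m crank '[[1,-40,-11,0,0.12],[1,-80,-22,0,0.24],[1,-120,-33,0,0.36],[1,-160,-44,0,0.48],[1,-200,-55,0,0.6],[1,-240,-66,0,0.72],[1,-280,-77,0,0.84],[1,-320,-88,0,0.96],[1,-360,-98,0,1.08],[1,-400,-109,0,1.2],[1,-440,-120,0,1.32],[1,-480,-130,0,1.346]]'; python3 -m crank '[[1,15,12,50,0],[1,15,12,50,0],[1,15,12,50,0],[1,15,12,50,0]]'
cat > capw.py <<'E'
from h import *
im,d,K,R,t=cam("wrist"); save(im,"wlast.png")
P=cloud(d,K,R,t); hsv=cv2.cvtColor(im,cv2.COLOR_RGB2HSV)
m=(hsv[...,2]<110)&(hsv[...,1]<90)&(P[...,2]>.03)&(P[...,2]<.045)
n,l,s,c=cv2.connectedComponentsWithStats(m.astype(np.uint8))
for i in range(1,n):
    if s[i,4]>300:
        q=P[l==i][:,:2]*1000; (x,y),(w,h),a=cv2.minAreaRect(q.astype(np.float32))
        if w<h: w,h,a=h,w,a+90
        if a>90: a-=180
        print(s[i],round(x,1),round(y,1),round(w),round(h),round(a,1))
        if w>48: go(x/1000,y/1000,.043,a)
E
python3 capw.py; python3 -c "
from h import *; go(.418,-.261,.15,17)"
```

```text
time: 7.58
tool_pos: [0.4203, -0.2448, 0.3541]
tool_rot: [-3.139, 0.002, 0.29]
contact_force: [0.9, -0.4, 0.5]
opening: 0.0922
grip_force: 0.0
time: 7.92
tool_pos: [0.4392, -0.2491, 0.3045]
tool_rot: [-3.138, 0.003, 0.298]
contact_force: [0.4, -0.3, -0.4]
opening: 0.092
grip_force: 0.0
[ 277  208   36   61 2047] 416.8 -266.0 54 29 15.5
t 8.0 at [ 0.4395 -0.249   0.3057] yaw 17.1 -> [-27.  10. 104.] roll 0.028 F [-0.5  0.8  0.1] open 0.0919 grip 0.0
[ 415  227   49   48 1047] 443.1 -386.7 37 30 -9.7
t 8.0 at [ 0.4395 -0.249   0.3057] yaw 17.1 -> [-24.   5.  -3.] roll 0.002 F [-0.5  0.8  0.1] open 0.0919 grip 0.0
```

```bash
python3 -m crank '[[1,-27,10,30,0.028],[1,-27,10,70,0.028],[1,-27,10,100,0.028],[1,-27,10,104,0.028],[1,-27,10,104,0.028],[-1,-27,10,104,0.028],[-1,-27,10,104,0.028],[-1,-27,10,104,0.028],[-1,-27,10,104,0.028],[-1,-27,10,104,0.028],[-1,-27,10,104,0.028],[-1,-27,10,104,0.028]]'; python3 -m crank '[[-1,0,0,0,0],[-1,0,0,0,0],[-1,0,0,0,0],[-1,0,0,0,0],[-1,0,0,0,0],[-1,0,0,0,0],[-1,0,0,-40,0],[-1,0,0,-80,0],[-1,0,0,-120,0],[-1,0,0,-157,0],[-1,0,0,-157,0],[-1,0,0,-157,0]]'
python3 - <<'E'
from h import *
go(.4567,.1629,.2,94.1)
E
```

```text
time: 8.97
tool_pos: [0.4165, -0.2676, 0.202]
tool_rot: [3.141, -0.0, 0.269]
contact_force: [0.4, -0.1, -0.0]
opening: 0.0498
grip_force: 0.0
time: 9.97
tool_pos: [0.4166, -0.2678, 0.3601]
tool_rot: [3.138, -0.002, 0.269]
contact_force: [-0.6, 0.2, -4.8]
opening: 0.0293
grip_force: 45.0
t 10.0 at [ 0.4166 -0.2678  0.3601] yaw 15.4 -> [ 153. -405.   -0.] roll -1.374 F [-0.6  0.2 -4.8] open 0.0293 grip 45.0
```

```bash
python3 -m crank '[[-1,14,-37,0,-0.12],[-1,28,-74,0,-0.24],[-1,42,-110,0,-0.36],[-1,56,-147,0,-0.48],[-1,70,-184,0,-0.6],[-1,83,-221,0,-0.72],[-1,97,-258,0,-0.84],[-1,111,-295,0,-0.96],[-1,125,-331,0,-1.08],[-1,139,-368,0,-1.2],[-1,153,-405,0,-1.32],[-1,153,-405,0,-1.374]]'; python3 -m crank '[[-1,0,0,0,0],[-1,0,0,0,0],[-1,0,0,0,0]]'
python3 - <<'E'
from h import *
go(.4567,.1629,.048,94.1)
E
```

```text
time: 10.97
tool_pos: [0.4558, 0.1691, 0.3561]
tool_rot: [-3.138, -0.002, 1.654]
contact_force: [-0.4, -1.4, -3.5]
opening: 0.0293
grip_force: 45.0
time: 11.22
tool_pos: [0.4562, 0.1626, 0.3573]
tool_rot: [-3.139, 0.001, 1.64]
contact_force: [0.2, -0.1, -3.9]
opening: 0.0298
grip_force: 45.0
t 11.2 at [0.4562 0.1626 0.3573] yaw 94.0 -> [  0.   1. 150.] roll -0.003 F [ 0.2 -0.1 -3.9] open 0.0298 grip 45.0
```

```bash
python3 -m crank '[[-1,0,1,30,0],[-1,0,1,65,0],[-1,0,1,100,0],[-1,0,1,125,0],[-1,0,1,138,0],[-1,0,1,145,0],[-1,0,1,149,0],[-1,0,1,151,0],[-1,0,1,153,0],[-1,0,1,154,0],[-1,0,1,154,0]]'; python3 -m crank '[[0.05,0,0,0,0],[0.05,0,0,0,0],[0.05,0,0,0,0],[0.05,0,0,0,0],[0.05,0,0,-30,0],[0.05,0,0,-70,0],[0.05,0,0,-110,0],[0.05,0,0,-150,0],[0.05,0,0,-150,0]]'; python3 -c "
from h import *
go(.435,-.383,.15,-5)"
```

```text
time: 12.13
tool_pos: [0.4579, 0.1633, 0.2066]
tool_rot: [3.139, 0.0, 1.643]
contact_force: [-2.6, -2.6, 6.0]
opening: 0.0295
grip_force: 45.0
time: 12.88
tool_pos: [0.4589, 0.164, 0.3623]
tool_rot: [3.127, -0.002, 1.643]
contact_force: [1.8, 1.3, 0.1]
opening: 0.0483
grip_force: 0.0
t 12.9 at [0.4589 0.164  0.3623] yaw 94.1 -> [-544.  -64.   51.] roll 1.73 F [1.8 1.3 0.1] open 0.0483 grip 0.0
```

```bash
python3 -m crank '[[1,-40,-3,0,0.12],[1,-80,-6,0,0.24],[1,-120,-9,0,0.36],[1,-160,-12,0,0.48],[1,-200,-15,0,0.6],[1,-240,-18,0,0.72],[1,-280,-21,0,0.84],[1,-320,-24,0,0.96],[1,-360,-28,0,1.08],[1,-400,-32,0,1.2],[1,-440,-36,0,1.32],[1,-480,-40,0,1.44]]'; python3 -m crank '[[1,-10,38,30,0.12],[1,-20,61,55,0.24],[1,-20,61,55,0.29],[1,-20,61,55,0.29],[1,-20,61,55,0.29],[1,-20,61,55,0.29]]';python3 capw.py
```

```text
time: 13.88
tool_pos: [0.4516, -0.3201, 0.3546]
tool_rot: [3.141, -0.0, 0.197]
contact_force: [1.2, -1.6, 1.0]
opening: 0.092
grip_force: 0.0
time: 14.38
tool_pos: [0.4452, -0.3813, 0.3006]
tool_rot: [3.141, -0.001, -0.085]
contact_force: [-0.2, 0.3, 0.4]
opening: 0.0921
grip_force: 0.0
[ 272  193   37   63 2185] 434.1 -387.4 54 29 -5.5
t 14.4 at [ 0.4453 -0.3811  0.3009] yaw -4.8 -> [-11.   7.  99.] roll 0.011 F [-0.6 -0.4  0.4] open 0.0918 grip 0.0
```

```bash
python3 -m crank '[[1,-11,7,30,0.011],[1,-11,7,70,0.011],[1,-11,7,96,0.011],[1,-11,7,99,0.011],[1,-11,7,99,0.011],[-1,-11,7,99,0.011],[-1,-11,7,99,0.011],[-1,-11,7,99,0.011],[-1,-11,7,99,0.011],[-1,-11,7,99,0.011],[-1,-11,7,99,0.011],[-1,-11,7,99,0.011]]'; python3 -m crank '[[-1,0,0,0,0],[-1,0,0,0,0],[-1,0,0,0,0],[-1,0,0,0,0],[-1,0,0,0,0],[-1,0,0,0,0],[-1,0,0,-40,0],[-1,0,0,-80,0],[-1,0,0,-120,0],[-1,0,0,-157,0],[-1,0,0,-157,0],[-1,0,0,-157,0]]'
python3 - <<'E'
from h import *
go(.5864,.1722,.2,94.1)
E
```

```text
time: 15.43
tool_pos: [0.4332, -0.3879, 0.201]
tool_rot: [3.141, -0.0, -0.098]
contact_force: [0.6, -0.2, 0.3]
opening: 0.0496
grip_force: 0.0
time: 16.43
tool_pos: [0.4332, -0.388, 0.3593]
tool_rot: [3.139, -0.003, -0.098]
contact_force: [0.1, -0.4, -5.4]
opening: 0.0298
grip_force: 45.0
t 16.4 at [ 0.4332 -0.388   0.3593] yaw -5.6 -> [  97. -573.   -1.] roll -1.741 F [ 0.1 -0.4 -5.4] open 0.0298 grip 45.0
```

```bash
python3 -m crank '[[-1,7,-40,0,-0.12],[-1,14,-80,0,-0.24],[-1,21,-120,0,-0.36],[-1,28,-160,0,-0.48],[-1,35,-200,0,-0.6],[-1,41,-240,0,-0.72],[-1,48,-280,0,-0.84],[-1,55,-320,0,-0.96],[-1,62,-360,0,-1.08],[-1,69,-400,0,-1.2],[-1,75,-440,0,-1.32],[-1,81,-480,0,-1.44]]'; python3 -c "
from h import *
go(.5864,.1722,.2,94.1)"
```

```text
time: 17.43
tool_pos: [0.5604, 0.0839, 0.3546]
tool_rot: [-3.136, 0.002, 1.348]
contact_force: [0.8, -0.4, -3.5]
opening: 0.0295
grip_force: 45.0
t 17.4 at [0.5604 0.0839 0.3546] yaw 77.2 -> [92.  6. -5.] roll -0.295 F [ 0.8 -0.4 -3.5] open 0.0295 grip 45.0
```

```bash
python3 -m crank '[[-1,30,2,0,-0.12],[-1,60,4,0,-0.24],[-1,92,6,0,-0.295],[-1,92,6,0,-0.295],[-1,92,6,0,-0.295],[-1,92,6,0,-0.295]]'; python3 -c "
from h import *
go(.5864,.1722,.047,94.1)"
```

```text
time: 17.93
tool_pos: [0.5872, 0.1699, 0.3551]
tool_rot: [-3.137, 0.001, 1.637]
contact_force: [0.1, -0.1, -3.9]
opening: 0.0297
grip_force: 45.0
t 17.9 at [0.5872 0.1699 0.3551] yaw 93.8 -> [  2.   0. 149.] roll -0.006 F [ 0.1 -0.1 -3.9] open 0.0297 grip 45.0
```

```bash
python3 -m crank '[[-1,2,0,30,-0.006],[-1,2,0,65,-0.006],[-1,2,0,100,-0.006],[-1,2,0,125,-0.006],[-1,2,0,138,-0.006],[-1,2,0,145,-0.006],[-1,2,0,149,-0.006],[-1,2,0,151,-0.006],[-1,2,0,152,-0.006],[-1,2,0,153,-0.006],[-1,2,0,153,-0.006]]'; python3 -m crank '[[0.05,0,0,0,0],[0.05,0,0,0,0],[0.05,0,0,0,0],[0.05,0,0,0,0],[0.05,0,0,-30,0],[0.05,0,0,-70,0],[0.05,0,0,-110,0],[0.05,0,0,-150,0],[0.05,0,0,-170,0],[0.05,0,0,-170,0]]'
python3 - <<'E'
from h import *
im,d,K,R,t=cam("top"); save(cv2.resize(im[130:290,30:310],None,fx=2.6,fy=2.6,interpolation=cv2.INTER_CUBIC),"t3.png")
P=cloud(d,K,R,t)
q=P[130:290,120:220].reshape(-1,3); a=np.radians(4.1); A=np.array([[np.cos(a),np.sin(a)],[-np.sin(a),np.cos(a)]])
im,d,K,R,t=cam("wrist"); save(im,"w3.png")
P=cloud(d,K,R,t);m=((P[...,2]>.034)&(P[...,2]<.048)).astype(np.uint8)
n,l,s,c=cv2.connectedComponentsWithStats(m)
for i in range(1,n):
    if s[i,4]>300:
        w=P[l==i]; print(((w[:,:2].mean(0)-[.5188,.2055])@A.T*1000).round(),s[i,4],np.median(w[:,2]).round(4))
go(.6408,-.0864,.12,-1)
E
```

```text
time: 18.85
tool_pos: [0.5878, 0.1721, 0.2057]
tool_rot: [3.14, -0.0, 1.643]
contact_force: [0.7, -0.5, -3.3]
opening: 0.0295
grip_force: 45.0
time: 19.68
tool_pos: [0.5881, 0.1724, 0.3823]
tool_rot: [3.128, -0.001, 1.643]
contact_force: [0.5, -0.1, 0.1]
opening: 0.0483
grip_force: 0.0
[312.  93.] 668 0.0446
[-38.  -3.] 3558 0.0413
[ 1. 39.] 1811 0.0402
[288. -52.] 1019 0.0412
[-63. -37.] 1541 0.0402
[ 66. -37.] 1453 0.0403
t 19.8 at [0.5873 0.1722 0.3763] yaw 94.1 -> [-262.   34.   97.] roll 1.66 F [-0.3  0.1 -0. ] open 0.0482 grip 0.0
```

View pics/w3.png

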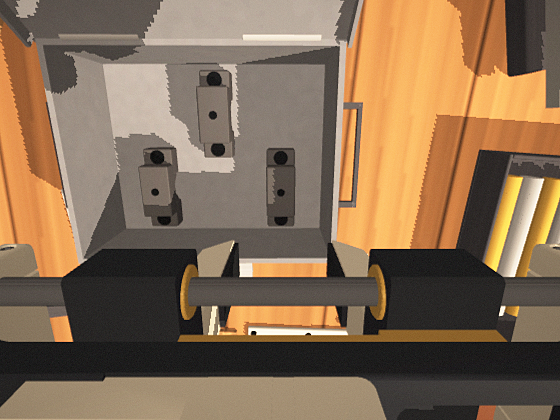

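All three caps stand as planned: px (213,110), (157,188) and (280,188), at about (1,39), (-63,-37) and (66,-37) mm in the case frame. Now the cover.

```bash
python3 -m crank '[[0.2,-40,5,0,0.089],[0.2,-80,10,0,0.089],[0.2,-120,16,0,0.089],[0.2,-160,22,20,0.089],[0.2,-200,28,40,0.089],[0.2,-240,34,65,0.089],[0.2,-268,34,80,0.089],[0.2,-268,34,85,0.089],[0.2,-268,34,85,0.089],[0.2,-268,34,85,0.089]]'
python3 - <<'E'
from h import *
im,d,K,R,t=cam("wrist"); save(im,"w4.png")
P=cloud(d,K,R,t)
m=((P[...,2]>.026)&(P[...,2]<.034)&(P[...,0]>.6)&(P[...,0]<.68)&(P[...,1]>-.13)&(P[...,1]<-.05)).astype(np.uint8)
q=P[m>0]; print(len(q),cv2.minEnclosingCircle((q[:,:2]*1000).astype(np.float32)),q[:,:2].mean(0))
hsv=cv2.cvtColor(im,cv2.COLOR_RGB2HSV)
m2=((hsv[...,1]<60)&(hsv[...,2]>150)&(abs(P[...,2]-.006)<.004)&(P[...,1]>-.2))
r=cv2.minAreaRect((P[m2][:,:2]*1000).astype(np.float32)); print(r)
x,y=q[:,:2].mean(0); go(x,y,.028,89)
E
```

```text
time: 20.62
tool_pos: [0.6403, -0.0925, 0.2883]
tool_rot: [-3.139, -0.001, 1.553]
contact_force: [-0.8, -0.6, -0.9]
opening: 0.0549
grip_force: 0.0
1518 ((639.2288818359375, -85.22050476074219), 17.89388656616211) [ 0.63930186 -0.08444506]
((639.4540405273438, -85.2820816040039), (158.6611785888672, 134.00375366210938), 1.3528884649276733)
t 20.7 at [ 0.6406 -0.0917  0.2895] yaw 89.1 -> [  7.  -1. 102.] roll 0.001 F [1.7 0.9 0.5] open 0.0548 grip 0.0
```

View pics/w4.png

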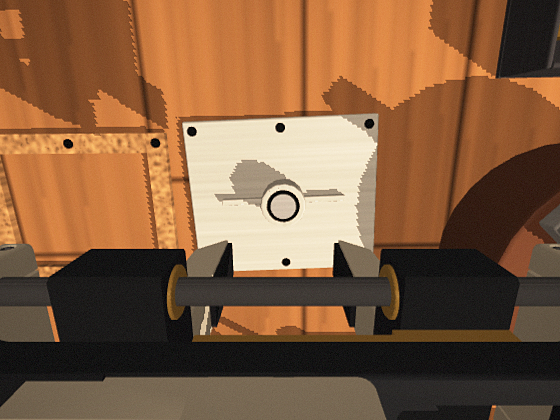

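The cover lies boss up, boss at (283,206) px, 1.4° off the x axis. Grasping the boss.

```bash
python3 -m crank '[[0.3,6,-1,30,-0.04],[0.3,6,-1,65,-0.04],[0.3,6,-1,90,-0.04],[0.3,6,-1,99,-0.04],[0.3,6,-1,101,-0.04],[0.3,6,-1,101,-0.04],[-1,6,-1,101,-0.04],[-1,6,-1,101,-0.04],[-1,6,-1,101,-0.04],[-1,6,-1,101,-0.04],[-1,6,-1,101,-0.04],[-1,6,-1,101,-0.04]]' 50; python3 -m crank '[[-1,0,0,0,0],[-1,0,0,0,0],[-1,0,0,-20,0],[-1,0,0,-60,0],[-1,0,0,-100,0],[-1,0,0,-140,0],[-1,0,0,-160,0],[-1,0,0,-160,0],[-1,0,0,-160,0]]'; python3 -c "
from h import *
go(.5188,.2055,.19,94.1)"
```

```text
time: 21.67
tool_pos: [0.64, -0.0869, 0.1898]
tool_rot: [3.14, 0.0, 1.594]
contact_force: [-0.7, 0.1, 5.7]
opening: 0.035
grip_force: 50.0
time: 22.42
tool_pos: [0.6395, -0.0867, 0.3486]
tool_rot: [3.141, 0.0, 1.594]
contact_force: [-0.6, 0.3, -4.8]
opening: 0.035
grip_force: 50.0
t 22.4 at [ 0.6395 -0.0867  0.3486] yaw 91.3 -> [ 295. -114.   -1.] roll -0.049 F [-0.6  0.3 -4.8] open 0.035 grip 50.0
```

```bash
python3 -m crank '[[-1,30,-11,0,-0.049],[-1,60,-22,0,-0.049],[-1,95,-35,0,-0.049],[-1,130,-50,0,-0.049],[-1,165,-64,0,-0.049],[-1,200,-78,0,-0.049],[-1,235,-92,0,-0.049],[-1,270,-104,0,-0.049],[-1,295,-114,0,-0.049],[-1,295,-114,0,-0.049],[-1,295,-114,0,-0.049],[-1,295,-114,0,-0.049]]'
python3 - <<'E'
from h import *
im,d,K,R,t=cam("wrist"); save(im,"w5.png")
P=cloud(d,K,R,t); hsv=cv2.cvtColor(im,cv2.COLOR_RGB2HSV); s=telemetry.observe()
z0=s["tool_pos"][2]-.159-.0308+.006
m2=(hsv[...,1]<60)&(hsv[...,2]>120)&(abs(P[...,2]-z0)<.008)
q=P[m2];print(len(q),z0,np.median(q[:,2]),cv2.minAreaRect((q[:,:2]*1000).astype(np.float32)))
A=np.c_[q[:,:2],np.ones(len(q))]; print("tilt",np.linalg.lstsq(A,q[:,2],rcond=None)[0][:2])
go(.5188,.2055,.0718,94.1)
E
```

```text
time: 23.42
tool_pos: [0.5188, 0.2053, 0.3464]
tool_rot: [-3.138, 0.001, 1.643]
contact_force: [0.2, -0.5, -4.1]
opening: 0.0346
grip_force: 50.0
21982 0.16309439075364215 0.16182641498949396 ((516.959228515625, 211.70208740234375), (159.3423309326172, 124.76062774658203), 4.116168975830078)
tilt [-0.00461684 -0.00240263]
t 23.5 at [0.5191 0.2048 0.3469] yaw 94.1 -> [  1.   0. 116.] roll -0.0 F [-0.4 -0.5 -3.7] open 0.0347 grip 50.0
```

View pics/w5.png

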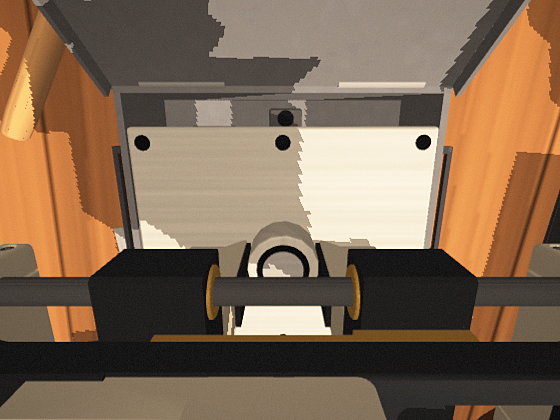

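The cover is level and parallel to the case walls (plate top edge at row 127, boss at (281,262)). Lowering it.

```bash
python3 -m crank '[[-1,1,0,30,0],[-1,1,0,65,0],[-1,1,0,90,0],[-1,1,0,103,0],[-1,1,0,110,0],[-1,1,0,113,0],[-1,1,0,115,0],[-1,1,0,117,0],[-1,1,0,118,0],[-1,1,0,118,0],[-1,1,0,118,0]]'; python3 -c "
from h import *
go(.5188,.2055,.0718,94.1)"
```

```text
time: 24.38
tool_pos: [0.5191, 0.2066, 0.2313]
tool_rot: [3.14, -0.0, 1.643]
contact_force: [0.1, -0.6, -4.1]
opening: 0.0348
grip_force: 50.0
t 24.4 at [0.5191 0.2066 0.2313] yaw 94.1 -> [-1. -0.  1.] roll 0.001 F [ 0.1 -0.6 -4.1] open 0.0348 grip 50.0
```

```bash
python3 -m crank '[[-1,0,0,1,0],[-1,0,0,2,0],[-1,0,0,2,0],[-1,0,0,2,0]]'; python3 -m crank '[[0.1,0,0,0,0],[0.1,0,0,0,0],[0.1,0,0,0,0],[0.1,0,0,0,0],[0.1,0,0,0,0],[0.1,0,0,-30,0],[0.1,0,0,-65,0],[0.1,0,0,-100,0],[0.1,0,0,-140,0],[0.1,0,0,-160,0],[0.1,0,0,-160,0]]'
python3 - <<'E'
from h import *
im,d,K,R,t=cam("wrist"); save(im,"w6.png")
P=cloud(d,K,R,t); hsv=cv2.cvtColor(im,cv2.COLOR_RGB2HSV)
m2=(hsv[...,1]<60)&(abs(P[...,2]-.047)<.006)&(abs(P[...,0]-.519)<.09)&(abs(P[...,1]-.2055)<.08)
q=P[m2];print(len(q),np.median(q[:,2]),cv2.minAreaRect((q[:,:2]*1000).astype(np.float32)))
A=np.c_[q[:,:2],np.ones(len(q))]; print("tilt",np.linalg.lstsq(A,q[:,2],rcond=None)[0][:2])
im,d,K,R,t=cam("top"); save(cv2.resize(im[130:290,30:310],None,fx=2.6,fy=2.6,interpolation=cv2.INTER_CUBIC),"t6.png")
P=cloud(d,K,R,t); hsv=cv2.cvtColor(im,cv2.COLOR_RGB2HSV)
m=(P[...,2]>.003)&(hsv[...,0]>8)&(hsv[...,0]<24); m[:180]=0;m[265:]=0;m[:,:238]=0;m[:,310:]=0
v,u=np.nonzero(m); W=np.array([ray(a,b,.006,K,R,t)[:2] for a,b in zip(u,v)])*1000
print("gask",np.percentile(W,[2,50,98],axis=0).round())
go(.4612,-.0954,.14,90)
E
```

```text
time: 24.72
tool_pos: [0.519, 0.2067, 0.2307]
tool_rot: [3.14, -0.0, 1.643]
contact_force: [-3.6, -1.8, 10.0]
opening: 0.0351
grip_force: 50.0
time: 25.63
tool_pos: [0.5197, 0.2068, 0.3942]
tool_rot: [3.131, -0.002, 1.643]
contact_force: [0.2, -0.3, -0.4]
opening: 0.0506
grip_force: 0.0
14798 0.046371239345026266 ((518.7022705078125, 207.7692108154297), (160.45639038085938, 134.39718627929688), 4.42573356628418)
tilt [ 0.00061281 -0.00119977]
gask [[ 352. -194.]
 [ 466.  -91.]
 [ 588.    6.]]
t 25.7 at [0.5188 0.2065 0.3891] yaw 94.1 -> [-297.  -79.   90.] roll 0.072 F [ 0.1 -0.2 -0.5] open 0.0502 grip 0.0
```

The cover lies level on the caps at z 0.046 m, centre (0.519, 0.208). Moving to view the small gasket.

```bash
python3 -m crank '[[0.1,-40,-10,0,0.072],[0.1,-80,-20,0,0.072],[0.1,-120,-30,0,0.072],[0.1,-160,-40,0,0.072],[0.1,-200,-50,15,0.072],[0.1,-240,-60,30,0.072],[0.1,-280,-70,45,0.072],[0.1,-312,-79,60,0.072],[0.1,-312,-79,60,0.072],[0.1,-312,-79,60,0.072],[0.1,-312,-79,60,0.072]]'
python3 - <<'E'
from h import *
im,d,K,R,t=cam("wrist"); save(im,"w7.png")
P=cloud(d,K,R,t); hsv=cv2.cvtColor(im,cv2.COLOR_RGB2HSV)
m=((P[...,2]>.0042)&(P[...,2]<.01)&(hsv[...,1]>60)).astype(np.uint8); m=cv2.morphologyEx(m,cv2.MORPH_OPEN,np.ones((4,4)))
n,l,s,c=cv2.connectedComponentsWithStats(m)
for i in range(1,n):
    if s[i,4]>1500:
        q=P[l==i]; r=cv2.minAreaRect((q[:,:2]*1000).astype(np.float32)); print(s[i],r,np.median(q[:,2]))
E
```

```text
time: 26.65
tool_pos: [0.4624, -0.1101, 0.3276]
tool_rot: [-3.139, -0.001, 1.57]
contact_force: [0.3, 0.8, 1.1]
opening: 0.0504
grip_force: 0.0
[ 285  110   87   58 1609] ((510.0504150390625, -42.705162048339844), (35.93033981323242, 89.03923034667969), 55.44588088989258) nan
[ 202  136  166  112 4022] ((463.6260070800781, -109.76327514648438), (112.70674896240234, 162.39524841308594), 88.86781311035156) nan
```

View pics/w7.png

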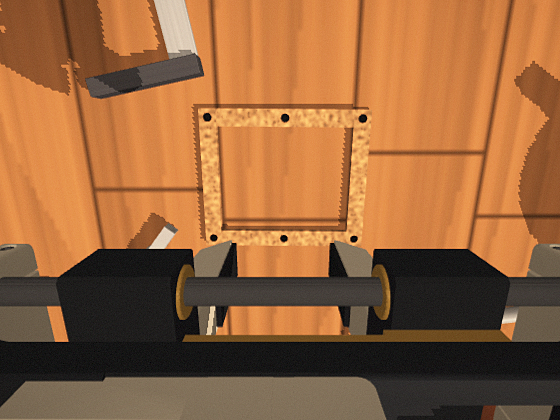

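The small gasket is whole in the view, with its corner holes at (207,117), (363,118), (353,239) and (214,238). I cast rays through them.

Run:
```python
from h import *
c=vision.get_calibration("wrist"); K=np.array(c["camera_matrix"]); R=cv2.Rodrigues(np.array(c["rvec"],float))[0]; t=np.array(c["tvec"],float).ravel()
W=[ray(u,v,.006,K,R,t)[:2]*1000 for u,v in[(207,117),(363,118),(353,239),(214,238)]]
print(np.round(W,1)); C=np.mean(W,0); ax=(W[1]-W[0]+W[2]-W[3])/2; a=np.degrees(np.arctan2(ax[1],ax[0])); print(C,a,np.linalg.norm(ax))
b=(W[1]+W[2])/2; print("bar",b); go(b[0]/1000,b[1]/1000,.021,a+90)
```

```text
[[ 392.1  -34.7]
 [ 536.3  -35.7]
 [ 534.2 -155.3]
 [ 391.3 -154.1]]
[463.46364699 -94.94891256] -0.44671265535067006 143.57277217155263
bar [535.24785124 -95.5085971 ]
t 26.7 at [ 0.4627 -0.1095  0.3282] yaw 90.0 -> [ 14.  73. 148.] roll 0.008 F [-0.8  0.4 -0.2] open 0.0502 grip 0.0
```

```bash
python3 -m crank '[[0.1,8,40,30,0.008],[0.1,14,73,65,0.008],[0.1,14,73,100,0.008],[0.1,14,73,125,0.008],[0.1,14,73,138,0.008],[0.1,14,73,144,0.008],[0.1,14,73,146,0.008],[0.1,14,73,147,0.008],[0.1,14,73,147,0.008],[0.1,14,73,147,0.008]]' 30; python3 -c "
from h import *
go(.5352,-.0955,.020,89.6)"
```

```text
time: 27.53
tool_pos: [0.5361, -0.0962, 0.1832]
tool_rot: [3.139, 0.001, 1.563]
contact_force: [0.3, 0.4, -1.1]
opening: 0.0508
grip_force: 0.0
t 27.5 at [ 0.5361 -0.0962  0.1832] yaw 89.6 -> [ 1. -1.  4.] roll -0.001 F [ 0.3  0.4 -1.1] open 0.0508 grip 0.0
```

```bash
python3 -m crank '[[0.1,1,-1,2,0],[0.1,1,-1,4,0],[0.1,1,-1,4,0],[0.1,1,-1,4,0],[-1,1,-1,4,0],[-1,1,-1,4,0],[-1,1,-1,4,0],[-1,1,-1,4,0],[-1,1,-1,4,0],[-1,1,-1,4,0],[-1,1,-1,4,0],[-1,1,-1,4,0]]'; python3 -c "
from h import *
go(.5352,-.0955,.18,89.6)"
```

```text
time: 28.53
tool_pos: [0.5348, -0.0955, 0.1783]
tool_rot: [3.141, 0.0, 1.563]
contact_force: [-0.9, -0.5, 5.1]
opening: 0.0155
grip_force: 30.8
t 28.5 at [ 0.5348 -0.0955  0.1783] yaw 89.5 -> [  -0.    1. -161.] roll -0.001 F [-0.9 -0.5  5.1] open 0.0155 grip 30.8
```

```bash
python3 -m crank '[[-1,0,0,-20,0],[-1,0,0,-50,0],[-1,0,0,-90,0],[-1,0,0,-130,0],[-1,0,0,-161,0],[-1,0,0,-161,0],[-1,0,0,-161,0],[-1,0,0,-161,0]]'
python3 - <<'E'
from h import *
s=telemetry.observe(); im,d,K,R,t=cam("wrist"); save(im,"w8.png")
P=cloud(d,K,R,t); z0=s["tool_pos"][2]-.159-.0193+.006
m=(abs(P[...,2]-z0)<.02); m[245:]=0
q=P[m]; print(z0,len(q),np.median(q[:,2])); A=np.c_[q[:,:2],np.ones(len(q))]; print("tilt",np.linalg.lstsq(A,q[:,2],rcond=None)[0][:2])
a=np.radians(4.4); go(.5187+.072*np.cos(a),.2078+.072*np.sin(a),.18,90+.0+4.2)
E
```

```text
time: 29.2
tool_pos: [0.5342, -0.0952, 0.3378]
tool_rot: [-3.14, -0.0, 1.563]
contact_force: [-0.9, -0.7, -0.4]
opening: 0.0149
grip_force: 30.0
0.16554794698691494 14605 0.16483131362578807
tilt [0.00530962 0.01640333]
t 29.2 at [ 0.5341 -0.0952  0.3372] yaw 89.5 -> [309.  54.  -2.] roll -0.081 F [ 0.   0.3 -0.7] open 0.0151 grip 30.0
```

View pics/w8.png

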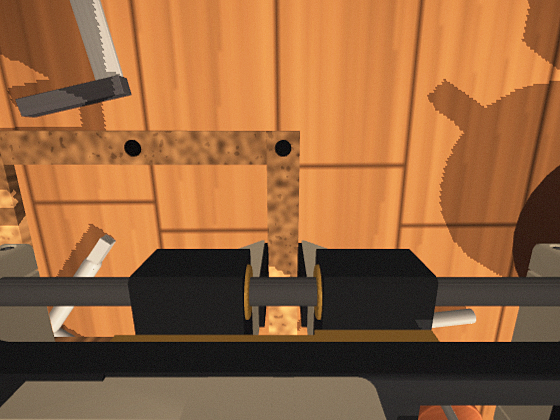

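The gasket is held level by its +x bar at (283,250) px. Carrying it over the cover.

```bash
python3 -m crank '[[-1,30,5,0,-0.08],[-1,65,11,0,-0.08],[-1,100,17,0,-0.08],[-1,135,23,0,-0.08],[-1,170,30,0,-0.08],[-1,205,36,0,-0.08],[-1,240,42,0,-0.08],[-1,275,48,0,-0.08],[-1,309,54,0,-0.08],[-1,309,54,0,-0.08],[-1,309,54,0,-0.08],[-1,309,54,0,-0.08]]'
python3 - <<'E'
from h import *
a=np.radians(4.4); go(.5187+.072*np.cos(a),.2078+.072*np.sin(a),.0675,94.2)
E
```

```text
time: 30.25
tool_pos: [0.5908, 0.2129, 0.3368]
tool_rot: [-3.138, 0.001, 1.643]
contact_force: [-0.4, -0.0, -0.4]
opening: 0.0155
grip_force: 30.0
t 30.2 at [0.5908 0.2129 0.3368] yaw 94.2 -> [  1.   0. 110.] roll -0.001 F [-0.4 -0.  -0.4] open 0.0155 grip 30.0
```

```bash
python3 -m crank '[[-1,0,0,30,0],[-1,0,0,65,0],[-1,0,0,85,0],[-1,0,0,98,0],[-1,0,0,105,0],[-1,0,0,109,0],[-1,0,0,111,0],[-1,0,0,111,0],[-1,0,0,111,0]]'; python3 -m crank '[[-1,0,0,1,0],[-1,0,0,2,0],[-1,0,0,2,0],[-1,0,0,2,0]]'
```

```text
time: 31.0
tool_pos: [0.5914, 0.2131, 0.2287]
tool_rot: [3.14, -0.0, 1.642]
contact_force: [0.4, 0.6, -0.3]
opening: 0.0154
grip_force: 30.0
time: 31.33
tool_pos: [0.591, 0.2133, 0.2259]
tool_rot: [3.141, 0.0, 1.643]
contact_force: [0.6, 0.1, -0.4]
opening: 0.0155
grip_force: 30.0
```

```bash
python3 -m crank '[[-0.35,0,0,0,0],[-0.35,0,0,0,0],[-0.35,0,0,0,0],[-0.35,0,0,0,0],[-0.35,0,0,-10,0],[-0.35,0,0,-40,0],[-0.35,0,0,-80,0],[-0.35,-20,-20,-120,0],[-0.35,-50,-60,-150,0],[-0.35,-60,-72,-160,0],[-0.35,-60,-72,-160,0],[-0.35,-60,-72,-160,0]]'
python3 - <<'E'
from h import *
s=telemetry.observe(); im,d,K,R,t=cam("wrist"); save(im,"w9.png")
P=cloud(d,K,R,t); hsv=cv2.cvtColor(im,cv2.COLOR_RGB2HSV)
m=(abs(P[...,2]-.053)<.01)&(hsv[...,1]>90)&(abs(P[...,0]-.519)<.11)&(abs(P[...,1]-.2055)<.09)
q=P[m]; print(len(q),np.median(q[:,2]),cv2.minAreaRect((q[:,:2]*1000).astype(np.float32)))
A=np.c_[q[:,:2],np.ones(len(q))]; print("tilt",np.linalg.lstsq(A,q[:,2],rcond=None)[0][:2])
z=np.load("top0.npz"); im,d,K,R,t=[z[k] for k in("im","d","K","R","t")]
P=cloud(d,K,R,t); a=np.radians(4.1); A=np.array([[np.cos(a),np.sin(a)],[-np.sin(a),np.cos(a)]])
q=P[140:270,30:140].reshape(-1,3); q=q[q[:,2]>.1]; c=(q[:,:2]-[.5188,.2055])@A.T
m=(abs(c[:,0])<.12)&(c[:,1]>.1)&(c[:,1]<.2); f=np.polyfit(c[m,1]-.095,q[m,2]-.09,1); print("lid angle",np.pi-np.arctan(f[0]),f)
go(.55,.1,.2,94)
E
```

```text
time: 32.33
tool_pos: [0.5229, 0.1475, 0.3885]
tool_rot: [3.137, -0.0, 1.641]
contact_force: [0.5, -0.2, -0.9]
opening: 0.03
grip_force: 0.0
9589 0.052287468559176035 ((518.8198852539062, 207.617431640625), (160.5254364013672, 135.65379333496094), 3.9735641479492188)
tilt [0.00065445 0.00071289]
lid angle 2.2348770865153513 [ 1.27768670e+00 -2.41709052e-04]
t 32.4 at [0.5234 0.148  0.387 ] yaw 94.1 -> [-50.  23.  28.] roll 0.001 F [ 0.7 -0.6 -0.2] open 0.0296 grip 0.0
```

View pics/w9.png

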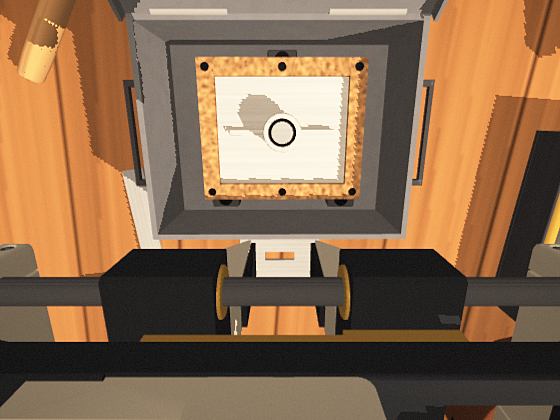

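The gasket lies flat around the boss (boss (282,132), gasket corners (204,66) to (352,192)). Measured centre is (0.519, 0.208), tilt about 0. The lid stands at about 2.23 rad, so next I go over its -x side with fingers shut and get behind it.

```bash
cat >> h.py <<'E'
CO=np.array([.5188,.2055]); CA=np.radians(4.1)
def goc(x,y,ztip,yaw_case_deg):
    "case-frame x,y (m) for the fingertips, height of tips above bench"
    w=CO+np.array([x*np.cos(CA)-y*np.sin(CA),x*np.sin(CA)+y*np.cos(CA)])
    print(w.round(3),end=" "); go(w[0],w[1],ztip+.019,yaw_case_deg+4.1)
E
python3 -c "
from h import *
goc(-.092,.06,.285,180)"
```

```text
[0.423 0.259] t 32.4 at [0.5234 0.148  0.387 ] yaw 94.1 -> [118. -92. -76.] roll -1.571 F [ 0.7 -0.6 -0.2] open 0.0296 grip 0.0
```

```bash
python3 -m crank '[[-1,0,0,-30,-0.12],[-1,0,-30,-60,-0.24],[-1,10,-50,-78,-0.36],[-1,30,-70,-78,-0.48],[-1,60,-92,-78,-0.6],[-1,90,-92,-78,-0.72],[-1,118,-92,-78,-0.84],[-1,118,-92,-78,-0.96],[-1,118,-92,-78,-1.08],[-1,118,-92,-78,-1.2],[-1,118,-92,-78,-1.32],[-1,118,-92,-78,-1.44]]'; python3 -c "
from h import *
goc(-.092,.275,.285,180)"
```

```text
time: 33.38
tool_pos: [0.4239, 0.2604, 0.4623]
tool_rot: [-3.141, -0.002, 3.09]
contact_force: [-0.1, 0.1, 0.4]
opening: 0.0003
grip_force: 0.0
[0.407 0.473] t 33.4 at [0.4239 0.2604 0.4623] yaw 177.0 -> [ 28. 212.  -1.] roll -0.123 F [-0.1  0.1  0.4] open 0.0003 grip 0.0
```

```bash
python3 -m crank '[[-1,5,38,-1,-0.12],[-1,10,76,-1,-0.123],[-1,15,114,-1,-0.123],[-1,20,152,-1,-0.123],[-1,25,190,-1,-0.123],[-1,28,212,-1,-0.123],[-1,28,212,-1,-0.123],[-1,28,212,30,-0.123],[-1,28,212,60,-0.123],[-1,28,212,75,-0.123],[-1,28,212,75,-0.123],[-1,28,212,75,-0.123]]'
python3 - <<'E'
from h import *
goc(-.092,.275,.21,180)
im,d,K,R,t=cam("scene"); save(im[90:280,280:480].repeat(3,0).repeat(3,1),"s10.png")
E
```

```text
time: 34.38
tool_pos: [0.4081, 0.4727, 0.3875]
tool_rot: [-3.14, -0.002, -3.077]
contact_force: [0.4, -0.1, 0.3]
opening: 0.0002
grip_force: 0.0
[0.407 0.473] t 34.4 at [0.4081 0.4727 0.3875] yaw -176.3 -> [ 1.  1. -1.] roll -0.007 F [ 0.4 -0.1  0.3] open 0.0002 grip 0.0
```

View pics/s10.png

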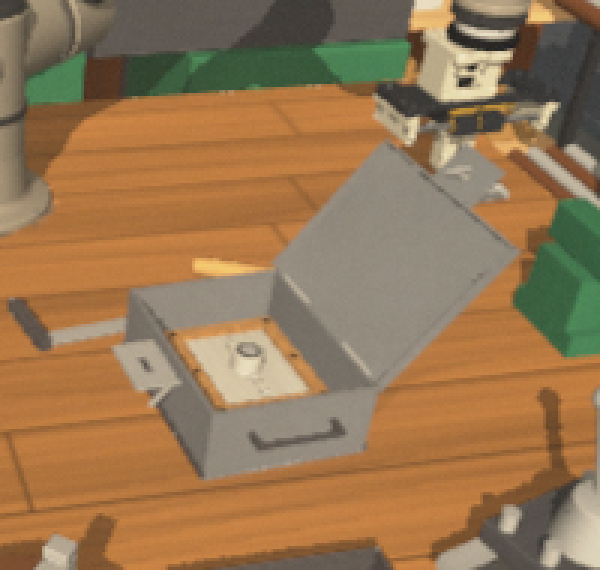

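The gripper is behind the lid's -x corner (px 445,150 in the crop) and clear of the tab. Pushing the lid up and over.

```bash
python3 -m crank '[[-1,1,-20,0,-0.007],[-1,1,-38,0,-0.007],[-1,1,-50,-3,-0.007],[-1,1,-65,-8,-0.007],[-1,1,-80,-14,-0.007],[-1,1,-95,-20,-0.007],[-1,1,-110,-26,-0.007],[-1,1,-125,-32,-0.007],[-1,1,-140,-38,-0.007],[-1,1,-155,-43,-0.007],[-1,1,-170,-46,-0.007],[-1,1,-185,-47,-0.007]]'; python3 -c "
from h import *
goc(-.092,.070,.253,180)"
```

```text
time: 35.43
tool_pos: [0.4187, 0.2872, 0.4373]
tool_rot: [3.14, 0.002, -3.07]
contact_force: [0.0, 4.0, -1.8]
opening: 0.0006
grip_force: 1.6
[0.422 0.269] t 35.4 at [0.4187 0.2872 0.4373] yaw -175.9 -> [ -2. -19.   6.] roll -0.0 F [ 0.   4.  -1.8] open 0.0006 grip 1.6
```

```bash
python3 -m crank '[[-1,-1,-20,4,0],[-1,-1,-40,13,0],[-1,-1,-65,25,0],[-1,-1,-82,39,0],[-1,-1,-98,55,0],[-1,-1,-110,70,0],[-1,-1,-120,84,0],[-1,-1,-127,100,0],[-1,-1,-133,114,0],[-1,-1,-137,127,0],[-1,-1,-140,140,0],[-1,-1,-141,150,0]]'; python3 -c "
from h import *
goc(-.092,-.051,.092,180)"
```

```text
time: 36.43
tool_pos: [0.4301, 0.1464, 0.286]
tool_rot: [-3.141, 0.001, -3.071]
contact_force: [0.3, -0.8, 1.8]
opening: 0.0004
grip_force: 0.6
[0.431 0.148] t 36.4 at [0.4301 0.1464 0.286 ] yaw -176.0 -> [-1.  2. 16.] roll -0.001 F [ 0.3 -0.8  1.8] open 0.0004 grip 0.6
```

```bash
python3 -m crank '[[-1,0,0,4,0],[-1,0,0,8,0],[-1,0,0,12,0],[-1,0,0,15,0],[-1,0,0,18,0],[-1,0,0,20,0],[-1,0,0,20,0],[-1,0,0,20,0]]'; python3 -c "
from h import *
goc(-.092,-.051,.092,180)"
```

```text
time: 37.1
tool_pos: [0.4296, 0.1473, 0.2719]
tool_rot: [-3.141, 0.005, -3.069]
contact_force: [-19.3, -6.5, 65.2]
opening: 0.0005
grip_force: 32.6
[0.431 0.148] t 37.1 at [0.4296 0.1473 0.2719] yaw -175.9 -> [-1.  1.  2.] roll 0.001 F [-19.3  -6.5  65.2] open 0.0005 grip 32.6
```

The lid is shut: tip at z 0.094 m, solid contact. Backing off and going to look at the wing.

```bash
python3 -m crank '[[-1,0,0,-40,0.1],[-1,0,0,-80,0.2],[-1,0,-20,-105,0.32],[-1,-10,-50,-105,0.44],[-1,-30,-80,-105,0.56],[-1,-60,-105,-105,0.68],[-1,-85,-112,-105,0.8],[-1,-92,-112,-105,0.92],[0,-92,-112,-105,1.04],[0,-92,-112,-105,1.16],[0,-92,-112,-105,1.28],[0,-92,-112,-105,1.4]]'; python3 -m crank '[[0,0,0,0,0.12],[0,0,0,0,0.16],[0,0,0,0,0.16],[0,0,0,0,0.16]]'
cat > wing.py <<'E'
from h import *
import sys
s=telemetry.observe(); im,d,K,R,t=cam("wrist"); save(im,sys.argv[1])
P=cloud(d,K,R,t); A=np.array([[np.cos(CA),np.sin(CA)],[-np.sin(CA),np.cos(CA)]])
c=(P[...,:2]-CO)@A.T
lid=(abs(c[...,0])<.1)&(c[...,1]>-.08)&(c[...,1]<.05)&(P[...,2]>.08)&(P[...,2]<.12); print("lid z",np.nanmedian(P[lid][:,2]))
for lo in(.115,.135):
    m=(P[...,2]>lo)&(P[...,2]<.16)&(abs(c[...,0])<.05)&(c[...,1]<-.08)&(c[...,1]>-.16)
    q=P[m]; print("n",len(q),"zmed",np.median(q[:,2]) if len(q) else None)
    if len(q)>20:
        (x,y),(w,h),a=cv2.minAreaRect((q[:,:2]*1000).astype(np.float32))
        if w<h: w,h,a=h,w,a+90
        a%=180; print("wing",round(x,1),round(y,1),round(w),round(h),"ang",round(a,1),"turn",round((4.1-a)%180,1))
go(x/1000,y/1000,.135,a)
E
python3 wing.py w11.png
```

```text
time: 38.1
tool_pos: [0.5295, 0.0423, 0.3709]
tool_rot: [3.141, 0.0, 1.807]
contact_force: [-0.6, -0.1, -0.3]
opening: 0.023
grip_force: 0.0
time: 38.43
tool_pos: [0.5295, 0.0423, 0.371]
tool_rot: [3.141, 0.0, 1.655]
contact_force: [0.9, -0.7, 0.2]
opening: 0.0447
grip_force: 0.0
lid z 0.09388409572993366
n 1208 zmed 0.14106766574369403
wing 524.6 85.8 45 18 ang 153.2 turn 30.9
n 1011 zmed 0.14133486121160613
wing 524.6 85.9 46 10 ang 141.6 turn 42.5
t 38.5 at [0.5294 0.0423 0.3709] yaw 94.8 -> [44. -1. 77.] roll -0.816 F [-0.8  0.6 -0.3] open 0.0454 grip 0.0
```

View pics/w11.png

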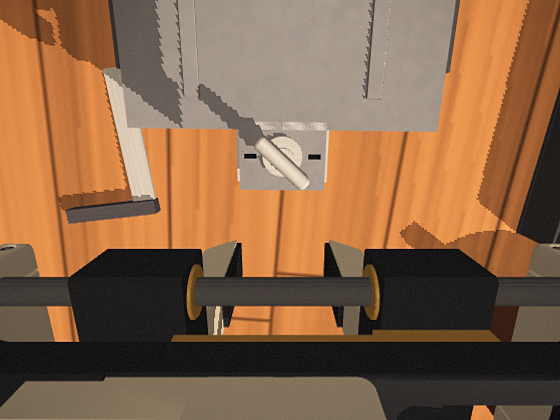

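The wing, at (282,163) px, is turned 42.5° clockwise from the marks. Its centre is (0.5246, 0.0859), top z 0.141 m. Descending onto it and closing.

```bash
python3 -m crank '[[0,20,0,0,-0.12],[0,44,-1,0,-0.24],[0,44,-1,0,-0.36],[0,44,-1,0,-0.48],[0,44,-1,0,-0.6],[0,44,-1,0,-0.72],[0,44,-1,0,-0.816],[0,44,-1,20,-0.816],[0,44,-1,40,-0.816],[0,44,-1,60,-0.816],[0,44,-1,72,-0.816],[0,44,-1,73,-0.816]]' 55; python3 -m crank '[[0,0,0,0,0],[0,0,0,0,0],[-1,0,0,0,0],[-1,0,0,0,0],[-1,0,0,0,0],[-1,0,0,0,0],[-1,0,0,0,0],[-1,0,0,0,0],[-1,0,0,0,0]]'; python3 -c "
from h import *
go(.5246,.0859,.139,184.1)"
```

```text
time: 39.48
tool_pos: [0.5241, 0.0859, 0.2953]
tool_rot: [-3.139, -0.004, 2.47]
contact_force: [-0.9, -0.4, 0.6]
opening: 0.0461
grip_force: 0.0
time: 40.23
tool_pos: [0.5252, 0.0863, 0.2979]
tool_rot: [3.14, 0.001, 2.469]
contact_force: [1.7, 3.5, -0.4]
opening: 0.0095
grip_force: 55.0
t 40.2 at [0.5252 0.0863 0.2979] yaw 141.4 -> [ 0. -1. -0.] roll -0.745 F [ 1.7  3.5 -0.4] open 0.0095 grip 55.0
```

```bash
python3 -m crank '[[-1,0,0,0,-0.1],[-1,0,0,0,-0.2],[-1,0,0,0,-0.3],[-1,0,0,0,-0.4],[-1,0,0,0,-0.5],[-1,0,0,0,-0.6],[-1,0,0,0,-0.7],[-1,0,0,0,-0.745],[-1,0,0,0,-0.745],[-1,0,0,0,-0.745]]'; python3 -m crank '[[-1,0,0,2,0],[-1,0,0,4,0],[-1,0,0,6,0],[-1,0,0,8,0],[-1,0,0,10,0],[-1,0,0,12,0],[-1,0,0,13,0],[-1,0,0,14,0],[-1,0,0,14,0]]' 60; python3 -c "
from h import *
go(.5246,.0859,.126,184.1)"
```

```text
time: 41.07
tool_pos: [0.5252, 0.0865, 0.2979]
tool_rot: [3.141, 0.002, -3.071]
contact_force: [3.1, 4.2, 0.3]
opening: 0.0098
grip_force: 55.0
time: 41.82
tool_pos: [0.5252, 0.0865, 0.2848]
tool_rot: [3.141, 0.002, -3.071]
contact_force: [1.0, 4.6, 7.1]
opening: 0.0097
grip_force: 60.0
t 41.8 at [0.5252 0.0865 0.2848] yaw -175.9 -> [ 1. -1. -0.] roll -0.001 F [1.  4.6 7.1] open 0.0097 grip 60.0
```

The stud went in the full 13 mm. Turning it clockwise.

```bash
python3 -m crank '[[-1,0,0,0,0.1],[-1,0,0,0,0.2],[-1,0,0,0,0.32],[-1,0,0,0,0.44],[-1,0,0,0,0.56],[-1,0,0,0,0.68],[-1,0,0,0,0.8],[-1,0,0,0,0.92],[-1,0,0,0,1.04],[-1,0,0,0,1.16],[-1,0,0,0,1.28],[-1,0,0,0,1.4]]'; python3 -m crank '[[-1,0,0,0,0.08],[-1,0,0,0,0.15],[-1,0,0,0,0.18],[-1,0,0,0,0.18],[-1,0,0,0,0.18],[-1,0,0,0,0.18]]'; python3 -c "
from h import *
go(.5246,.0859,.126,94.1);print(telemetry.observe()['torque'])"
```

```text
time: 42.82
tool_pos: [0.525, 0.0863, 0.2847]
tool_rot: [3.14, -0.0, 1.806]
contact_force: [-0.9, 2.6, 8.3]
opening: 0.0096
grip_force: 60.0
time: 43.32
tool_pos: [0.525, 0.0863, 0.2847]
tool_rot: [3.14, -0.0, 1.633]
contact_force: [-0.2, 3.1, 7.4]
opening: 0.0095
grip_force: 60.0
t 43.3 at [0.525  0.0863 0.2847] yaw 93.5 -> [-0. -0. -0.] roll -0.01 F [-0.2  3.1  7.4] open 0.0095 grip 60.0
[0.65340348 0.11375334 0.11931861]
```

Release, back off upward, and check.

```bash
python3 -m crank '[[-0.3,0,0,0,0],[-0.3,0,0,0,0],[-0.3,0,0,0,0],[-0.3,0,0,0,0],[-0.3,0,0,-20,0],[-0.3,0,0,-50,0],[-0.3,-20,0,-75,0],[-0.3,-44,0,-85,0],[-0.3,-44,0,-85,0],[-0.3,-44,0,-85,0]]'; sed -i 's/(.115,.135)/(.105,.121)/' wing.py; python3 wing.py w12.png
```

```text
time: 44.15
tool_pos: [0.5276, 0.0411, 0.369]
tool_rot: [3.141, 0.0, 1.631]
contact_force: [-0.6, 0.4, -0.6]
opening: 0.0316
grip_force: 0.0
lid z 0.0938821821122071
n 1019 zmed 0.12814477182572134
wing 524.8 85.8 45 18 ang 106.5 turn 77.6
n 884 zmed 0.12831333119458188
wing 524.6 85.4 46 9 ang 93.7 turn 90.4
t 44.2 at [0.5274 0.0418 0.3682] yaw 93.5 -> [44. -0. 74.] roll -0.003 F [-1.1  0.5  0.1] open 0.032 grip 0.0
```

View pics/w12.png

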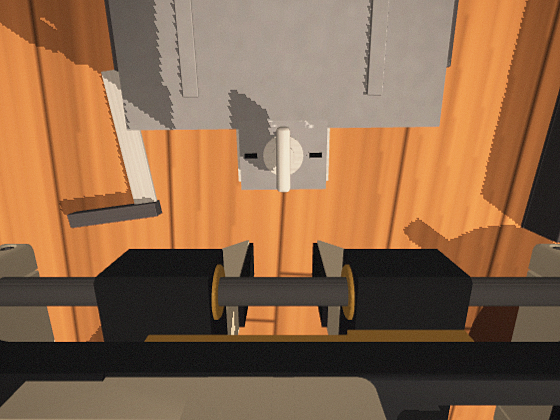

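The wing at (283,158) px is square to the marks (90.4°). Its top is 13 mm lower than before, at z 0.128 m, and the lid is flat at z 0.094 m. The robot is clear, so I hand in.

```bash
python3 -c "
from cell import ticket; print(ticket.hand_in())"
```

```text
the job is handed in; nothing more can be done
None
```

I packed the three caps, the cover and the gasket into the case, closed the lid, locked the fastener (stud in 13 mm, wing turned about 90°) and handed the job in at about 44 s; no verdict was returned.

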